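# Hang the empty casting ladle on the spring-balanced arm

### The job

Pick up the small empty ladle by its wooden grip and hang it by the bar of its bail, between the two collars, in the hook of the spring-balanced arm. Do it gently: keep hold while the arm sinks, let go only once the arm carries the ladle's whole weight and has settled, so that it neither drops nor springs up when you release it, and leave the other things where they are.

Things in the scene. Friction and masses are not known exactly. Their poses are not given: they have to be found in the camera images.
- ladle_grip (a point): Middle of the ladle's upright wooden grip, 22 mm square, 70 mm tall, z up; 165 mm above the cup's underside. Ladle: empty dark steel cup (72 mm across, 60 mm tall) with a stiff steel bail: two uprights 84 mm apart, a level bar, the grip on the bar's middle. y runs along the bar; same either way round. Grasp from above, closing along y, to keep clear of the hook. Mass 0.3 to 0.9 kg, varies.
- ladle_bar (a point): Middle of the bail's bar (round, 10 mm thick, along y), 40 mm below the grip's middle, 125 mm above the cup's underside, 65 mm above its rim. Two collars, 18 mm in diameter, 26 mm free between them, keep the hook in the bar's middle. The hook passes through the bail's window along x.
- hook_seat (a point): Where the bar's axis lies once seated in the hook at the arm's tip. Hook: shallow V of 10 mm round steel, open upwards; its tip reaches 28 mm beyond the seat, away from the mast, top 21 mm above the seat at rest; underside 17 mm below. Bring the bar from the free end towards the mast, 35 mm above the seat (hook tip through the bail's window), then lower. At joint 0: x level, towards the mast; z up.
- swing_arm (a joint): Angle of the spring-balanced arm, rad: 0 at rest on its upper stop (arm points 0.2 above level), 0.2 level, grows as the tip sinks, lower stop 0.50. The hook seat moves on an arc of 260 mm about the pivot. It starts to sink at about 1.8 N on the hook, then sinks about 1 mm for each 0.06 N. Lightly damped: it bobs if a load is let go out of balance.
- balancer: Fixed foot of the balancer: steel plate 140 x 140 x 16 mm with a mast; origin at the centre of its underside. The arm's pivot is 215 mm straight above the origin; the arm points along the foot's -x. The beam is grey, 22 mm square, with a coil spring on top.
- crucible: Plain grey crucible with no handle, 86 mm across, 95 mm tall, origin at the centre of its underside; stands near the ladle, at least 100 mm between their centres. Leave it alone.
- mould: Closed dark iron mould box with a spout, 110 x 160 x 58 mm, origin at the centre of its underside. Leave it alone.
- ingot: Small cast aluminium ingot, 120 x 50 x 29 mm, long side along x, origin at the centre of its underside. Leave it alone.
Not all that is in view belongs to the job. Leave any green look-alike of the part that bears ladle_grip alone.

How it is judged:
By the outcome, as a careful person would: the job done as asked, in the order asked, and still so for the second after the job is handed in, with the robot touching nothing.
It also fails if it takes over 72 s, if anything falls off the work surface, if the arm or the gripper's body presses on something with over 40 N, if the wrist force passes 120 N, or if a joint passes its speed limit or range.

### The arm

A 6-joint arm with a two-finger parallel gripper is mounted at the origin on the work surface. World frame = base frame: x ahead of the robot, y to its left, z up, the work surface at z = 0. Lengths are in mm, angles in rad, forces in N, time in s.
With the tool pointing down it reaches from about 250 to 775 mm from the base axis. Payload 8.9 kg.
Tool frame: the origin (TCP) lies at the very end of the fingers, on their centre line; the grasp point (between the pads) lies 19 mm behind it; z points along the fingers, y is the line along which they close (so a half turn about z gives the same grasp; the last joint's range is limited). The gripper opens to 85 mm and grips with 20 to 120 N. Pads are 22 mm wide; open, the fingers measure 114 mm over their backs; the gripper's body (76 mm by 85 mm) begins 54 mm behind the grasp point. The pads swing forward as they close: fully open they stand 13 mm farther back than shut.
Start: joints at [-1.418, 0.291, -0.153, 1.127, 0, 1.431], TCP at [151.032, -502.805, 231.305] pointing down, gripper open.
Joint ranges: [-2.52, 2.52], [-0.91, 1.74], [-1.3, 1.37], [-1.96, 2.02], [-1.52, 1.47], [-3.14, 3.14]. Speed limits (rad/s): [2.22, 2.22, 2.79, 3.14, 3.14, 3.14].

### API

Orientations are given as a unit quaternion [w, x, y, z].
In Python, from station import env, gripper_open, grasp, eyes gives the robot as it stands. Calls block until the motion is done:
- env.move_pose(position, orientation): joint-space move of the TCP to a pose.
- env.movel(position, ori=None, velocity=150, stop_force=None): straight line of the TCP; ori=None keeps the orientation; velocity is the mean speed in mm/s. With stop_force (N) it stops when the force on the tool has changed by that much, and returns True; else False.
- env.goto_joints(angles): joint-space move.
- gripper_open() and grasp(): open the fingers fully, or close them until they stop; the grip force is fixed at half the most.
- env.sleep(seconds).
- env.solve_ik(position, orientation): joint angles nearest the present ones, or None.
- env.observe(): the state.
- eyes.camera(name): name is "side" or "top" or "wrist"; returns (picture, depth): 400x640x3 uint8, red, green, blue; 400x640 float32, mm along the optical axis (not along the pixel's ray), 0 where there is no reading.
- eyes.camera_info(name): a dict with "fx", "fy", "cx", "cy" (pixels), "view" (4x4, takes a point from world to camera coordinates). Camera axes: x right, y down, z forward; pixel columns grow to the right and rows downward; lengths in mm; the calibration is good to about 2 mm. The wrist camera is an equidistant fisheye: a pixel r from the principal point sees the ray r / f radians off the axis. A picture is of the moment at which its call begins: read the wrist's pose just before it. camera_info takes no time and is no camera call; for the wrist camera it gives the pose at the moment of the call.
A pose or a line that the arm cannot do raises env.PlanningError and nothing moves.
- env.finish_job(): hands the job in; it is judged then, once.
Trained networks look in the newest picture that a camera, given by its name, has taken for a name from the list of things; names that differ only in an ending like _2 or _b are one class to them, and where a whole thing is asked for, a point or a joint stands for the part that bears it (a point fixed in the world has none). Each returns a list of dicts, best first, with "confidence" (0 to 1); they miss things now and then, are a little off and sometimes report something else, mostly with a low value. They report only what shows in the picture. A call takes as long as a camera call. They do not tell look-alikes from the thing itself.
- eyes.trace(query, camera): "mask" (400x640 bool, what is visible of it) and "point" ([row, column] in pixels, amid what is visible of it).
The state is a dict: "time_s": time; "q": joint angles; "dq": joint speeds; "effort": joint torques, N m; "eef_pos": TCP position; "eef_rot": TCP orientation; "ft_force": force on the tool from outside, world axes, zero at the start; "moment": the same for the moment, N m; "grip_width": opening from 0.0 (shut) to 1.0 (fully open); "gripper_force": force on a finger pad.
Only numpy, scipy, OpenCV 4.12 (cv2) and the standard library are available. Lean on these libraries where they do the work, as an engineer would, in place of code of your own. Each camera call takes 0.05 s, during which the arm holds its last target. There are 200 camera calls.

## Working session

There is one attempt and no reset: what is moved stays moved. The work goes in short steps, each a Python script; the robot and the scene stay as the last script left them, time stands still between calls to the robot, and variables do not carry over. Pictures are saved under pics/ and viewed, at most 10 in all, crops included, and the job is handed in when it is done.

```bash
ls; mkdir -p pics
cat > h.py <<'E'
import numpy as np, cv2
from station import env, gripper_open, grasp, eyes
def pts(cam,depth,mask=None):
    i=eyes.camera_info(cam); m=depth>0
    if mask is not None: m&=mask
    r,c=np.nonzero(m); z=depth[r,c]
    p=np.stack([(c-i["cx"])/i["fx"]*z,(r-i["cy"])/i["fy"]*z,z,np.ones_like(z)])
    return (np.linalg.inv(np.array(i["view"]))@p)[:3].T
E
python3 - <<'E'
from h import *
for cam in ("top","side"):
    im,d=eyes.camera(cam); cv2.imwrite(f"pics/{cam}0.png",im[:,:,::-1]); np.save(f"{cam}0.npy",d)
    for q in ("ladle_grip","ladle_bar","hook_seat","swing_arm","balancer","crucible","mould","ingot"):
        for t in eyes.trace(q,cam)[:3]:
            P=pts(cam,d,t["mask"]); 
            print(cam,q,round(t["confidence"],2),np.round(t["point"]),t["mask"].sum(),*(np.round(np.percentile(P,k,axis=0)) for k in (3,50,97)) if len(P) else ())
o=env.observe();print({k:np.round(v,3) for k,v in o.items()})
E
```

```text
pics
top ladle_grip 0.66 [213. 482.] 631 [ 450. -543.    2.] [ 476. -509.   57.] [ 509. -472.  200.]
top ladle_grip 0.62 [271. 430.] 594 [ 290. -377.    1.] [ 322. -342.   58.] [ 349. -306.  201.]
top ladle_bar 0.73 [225. 434.] 582 [ 424. -419.   -0.] [ 448. -374.   54.] [ 481. -334.  201.]
top ladle_bar 0.61 [270. 424.] 593 [ 290. -376.    1.] [ 321. -341.   58.] [ 348. -306.  201.]
top ladle_bar 0.57 [213. 483.] 659 [ 450. -545.    1.] [ 476. -509.   57.] [ 509. -472.  200.]
top hook_seat 0.6 [170. 237.] 1010 [500.  34.   4.] [575. 149. 258.] [648. 265. 283.]
top hook_seat 0.37 [224. 434.] 582 [ 421. -410.    0.] [ 447. -374.   56.] [ 481. -334.  201.]
top swing_arm 0.86 [173. 241.] 916 [502.  38. 223.] [572. 148. 260.] [647. 265. 283.]
top swing_arm 0.23 [173. 401.] 806 [ 561. -323.   -2.] [ 605. -291.   41.] [ 635. -245.   98.]
top balancer 0.73 [167. 217.] 2835 [516.  64.   8.] [616. 234.  21.] [710. 329. 275.]
top crucible 0.92 [172. 400.] 742 [ 562. -321.    4.] [ 609. -290.   46.] [ 637. -245.   98.]
top mould 0.66 [228. 171.] 2572 [384. 306.  20.] [452. 379.  57.] [508. 461.
[... 1189 characters left out ...]
[706. -59.  30.]
side mould 0.57 [353. 302.] 3627 [377. 318.  19.] [442. 409.  60.] [502. 471.  63.]
side ingot 0.75 [229. 289.] 178 [ 658. -166.    6.] [680. -98.  18.] [707. -60.  30.]
{'time_s': np.float64(0.9), 'q': array([-1.418,  0.291, -0.153,  1.127, -0.   ,  1.432]), 'dq': array([ 0.   ,  0.002,  0.002,  0.   , -0.002,  0.002]), 'effort': array([ 1.0000e-03, -5.3701e+01,  3.3164e+01,  1.0000e-03, -0.0000e+00,
        0.0000e+00]), 'eef_pos': array([ 151.034, -502.804,  231.306]), 'eef_rot': array([-0.   ,  0.989,  0.145, -0.   ]), 'ft_force': array([ 0.093,  0.429, -0.227]), 'moment': array([-0.003, -0.027,  0.044]), 'gripper_force': np.float64(0.0), 'grip_width': np.float64(0.997)}
```

Run:
```python
import cv2,numpy as np
a=cv2.imread("pics/top0.png");b=cv2.imread("pics/side0.png")
A=cv2.resize(a[120:310,350:530],None,fx=3,fy=3,interpolation=cv2.INTER_CUBIC)
cv2.imwrite("pics/cropA.png",A)
B=cv2.resize(b[130:260,240:440],None,fx=4,fy=4,interpolation=cv2.INTER_CUBIC);cv2.imwrite("pics/cropB.png",B)
```

```text
(no output)
```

View pics/top0.png

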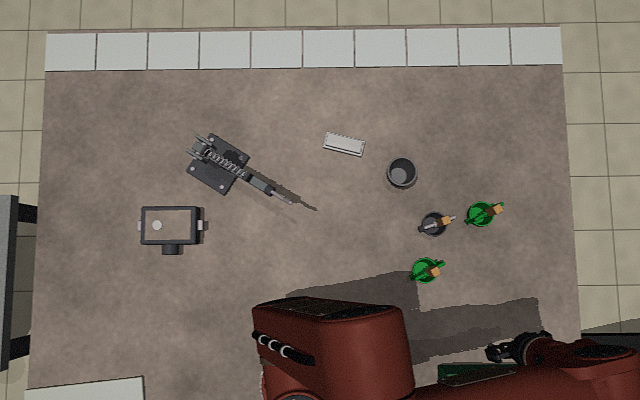

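View pics/cropA.png

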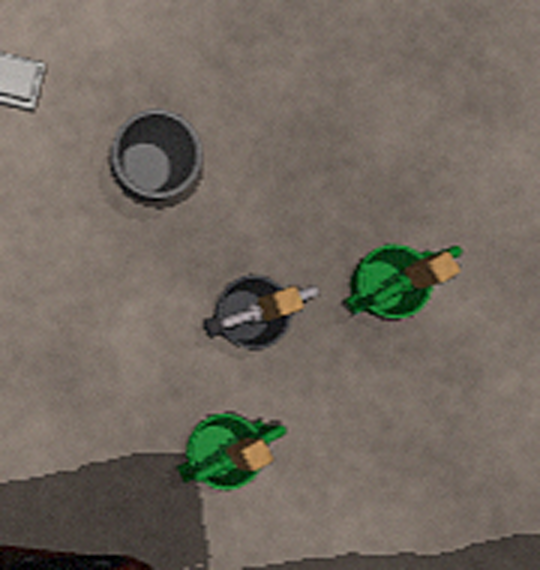

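View pics/cropB.png

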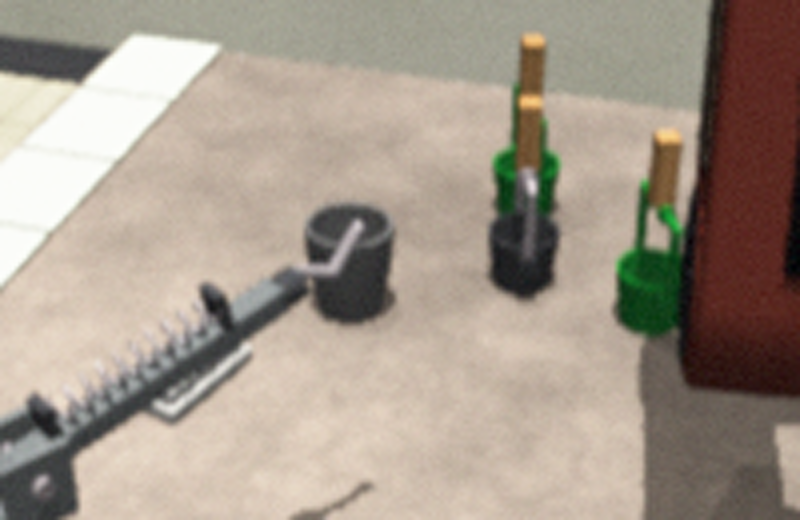

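The dark steel ladle is at top (434,224). The two green look-alikes at (482,213) and (427,270) are out, and the crucible at (401,173) has no handle. The close crops confirm the dark one. Its grip is at side (372,163), and the hook is at side (325,192).

Run:
```python
from h import *
for cam in ("top","side"):
    d=np.load(f"{cam}0.npy"); P=pts(cam,d)
    L=P[(np.hypot(P[:,0]-448,P[:,1]+374)<62)&(P[:,2]>5)]
    g=L[(L[:,2]>150)];b=L[(L[:,2]>108)&(L[:,2]<133)];c=L[(L[:,2]>5)&(L[:,2]<66)]
    print(cam,"top z",np.percentile(g[:,2],90),"grip",len(g),g.mean(0).round(1),"gtop",g[g[:,2]>190].mean(0).round(1),"bar",len(b),b.mean(0).round(1),"cup",c[:,:2].min(0).round(),c[:,:2].max(0).round(),((c.max(0)+c.min(0))/2).round(1))
    if len(b)>4:
        vx,vy,_,_=cv2.fitLine(b[:,:2].astype(np.float32),cv2.DIST_HUBER,0,.01,.01).ravel(); print(" bar dir",np.degrees(np.arctan2(vy,vx)), np.percentile((b[:,:2]@[vx,vy]),[2,98]))
    # balancer
    f=P[(P[:,2]>10)&(P[:,2]<22)&(abs(P[:,0]-640)<110)&(abs(P[:,1]-250)<110)]
    r=cv2.minAreaRect(f[:,:2].astype(np.float32)); print(" foot",len(f),r)
    a=P[(P[:,2]>195)&(P[:,0]>440)&(P[:,0]<760)&(P[:,1]>-40)&(P[:,1]<360)]
    print(" arm n",len(a))
    vx,vy,x0,y0=cv2.fitLine(a[:,:2].astype(np.float32),cv2.DIST_HUBER,0,.01,.01).ravel()
    if vy>0:vx,vy=-vx,-vy
    print(" arm line deg",np.degrees(np.arctan2(vy,vx)),x0,y0)
    s=(a[:,:2]-[x0,y0])@[vx,vy]; 
    for lo in range(int(s.min())//15*15,int(s.max())+15,15):
        k=(s>=lo)&(s<lo+15)
        if k.sum(): print("  ",lo,k.sum(),a[k].mean(0).round(), a[k][:,2].min().round(),a[k][:,2].max().round())
```

```text
top top z 201.11017669344017 grip 106 [ 450.  -372.9  190.4] gtop [ 450.9 -375.5  198.1] bar 66 [ 447.2 -365.3  127.4] cup [ 389. -426.] [ 507. -321.] [ 448.  -373.5   35.4]
 bar dir -70.81747 [457.9502622  549.11036094]
 foot 1372 ((638.4729614257812, 270.736083984375), (181.7030487060547, 173.56423950195312), 66.5203628540039)
 arm n 1184
 arm line deg -122.36157 572.918 149.8001
   -165 4 [646. 282. 241.] 240.0 244.0
   -150 85 [650. 269. 229.] 195.0 246.0
   -135 125 [641. 257. 228.] 199.0 245.0
   -120 83 [634. 243. 236.] 195.0 262.0
   -105 104 [627. 235. 235.] 195.0 261.0
   -90 56 [617. 220. 244.] 221.0 263.0
   -75 52 [609. 206. 248.] 227.0 271.0
   -60 53 [601. 193. 249.] 231.0 271.0
   -45 48 [592. 180. 253.] 227.0 270.0
   -30 45 [585. 169. 255.] 224.0 274.0
   -15 51 [578. 157. 257.] 231.0 277.0
   0 57 [569. 145. 261.] 238.0 280.0
   15 41 [561. 130. 277.] 245.0 288.0
   30 74 [554. 119. 267.] 248.0 287.0
   45 54 [545. 106. 262.] 243.0 270.0
   60 54 [537.  93. 266.] 248.0 272.0
   75 56 [529.  80. 268.] 257.0 275.0
   90 59 [521.  68. 270.] 253.0 281.0
   105 27 [513.
[... 683 characters left out ...]
 262.0
   -90 70 [618. 239. 236.] 197.0 260.0
   -75 83 [611. 223. 237.] 215.0 263.0
   -60 74 [602. 211. 241.] 219.0 267.0
   -45 72 [595. 198. 243.] 221.0 270.0
   -30 65 [586. 185. 245.] 224.0 272.0
   -15 65 [579. 174. 249.] 228.0 274.0
   0 69 [571. 161. 252.] 231.0 275.0
   15 69 [563. 148. 255.] 235.0 281.0
   30 106 [555. 133. 265.] 238.0 288.0
   45 50 [545. 125. 261.] 239.0 288.0
   60 55 [539. 110. 259.] 242.0 268.0
   75 54 [531.  97. 263.] 248.0 271.0
   90 53 [522.  85. 266.] 251.0 275.0
   105 34 [515.  74. 270.] 257.0 278.0
   120 13 [508.  58. 268.] 264.0 273.0
   135 17 [500.  43. 263.] 257.0 268.0
   150 30 [493.  32. 275.] 263.0 286.0
   165 9 [488.  22. 286.] 282.0 290.0
```

```bash
cat >> h.py <<'E'
def ori(deg):
    a=np.radians(deg+90)/2; return [0,float(np.cos(a)),float(np.sin(a)),0]
def wpts(d,i):
    r,c=np.nonzero(d>0); z=d[r,c]; u=(c-i["cx"])/i["fx"]; v=(r-i["cy"])/i["fy"]; t=np.hypot(u,v)+1e-9
    k=t<1.2; z,u,v,t,r,c=[q[k] for q in (z,u,v,t,r,c)]
    s=np.tan(t)/t*z
    return (np.linalg.inv(np.array(i["view"]))@np.stack([u*s,v*s,z,np.ones_like(z)]))[:3].T, r, c
E
python3 - <<'E'
from h import *
for p,f in (((449,-373,300),-71),((449,-373,148),-71),((490,10,302),-32),((505,44,260),-32)):
    print(p,np.round(env.solve_ik(list(p),ori(f)),2))
env.movel([151,-503,310]); env.move_pose([449,-373,300],ori(-71))
i=eyes.camera_info("wrist"); im,d=eyes.camera("wrist"); cv2.imwrite("pics/w1.png",im[:,:,::-1])
P,r,c=wpts(d,i); k=(np.hypot(P[:,0]-448,P[:,1]+374)<70)&(P[:,2]>5)&(P[:,2]<206); P=P[k];r=r[k];c=c[k]
for lo,hi in ((3,40),(40,70),(70,115),(115,135),(135,190),(190,206)):
    q=P[(P[:,2]>=lo)&(P[:,2]<hi)]
    if len(q)>5: print(lo,len(q),q.mean(0).round(1),q.min(0).round(),q.max(0).round(),cv2.minAreaRect(q[:,:2].astype(np.float32)))
print(r.min(),r.max(),c.min(),c.max()); o=env.observe(); print(o["eef_pos"],o["time_s"],o["ft_force"])
E
```

```text
(449, -373, 300) [-0.82  0.38  0.16  1.35  0.    1.99]
(449, -373, 148) [-0.82  0.46 -0.13  0.98  0.    1.99]
(490, 10, 302) [-0.13  0.19 -0.1   1.28  0.    2.  ]
(505, 44, 260) [-0.06  0.24 -0.14  1.19  0.    2.07]
3 798 [ 454.9 -374.4   11.4] [ 428. -405.    5.] [ 480. -346.   40.] ((456.12371826171875, -373.60675048828125), (47.8965950012207, 57.55199432373047), 19.531341552734375)
40 636 [ 459.9 -371.8   56.7] [ 416. -419.   40.] [ 487. -329.   69.] ((451.9889221191406, -373.1142578125), (75.12156677246094, 71.66544342041016), 67.72637176513672)
70 142 [ 454.7 -375.3   92.5] [ 438. -417.   70.] [ 470. -332.  115.] ((452.61383056640625, -374.9627990722656), (7.939065933227539, 91.08775329589844), 19.364994049072266)
115 681 [ 452.3 -374.8  129.7] [ 433. -420.  115.] [ 470. -331.  135.] ((452.4251403808594, -374.964599609375), (17.722505569458008, 92.49581909179688), 18.93880844116211)
135 286 [ 460.8 -371.8  163.7] [ 446. -391.  135.] [ 465. -359.  190.] ((456.3893127441406, -373.621337890625), (12.036308288574219, 34.49296188354492), 17.235671997070312)
190 725 [ 452.4 -375.2  198.6] [ 439. -388.  190.] [ 465. -363.  202.] ((451.2559814453125, -375.5726318359375), (22.70035171508789, 21.659278869628906), 19.301849365234375)
135 205 281 369
[ 448.00950837 -373.88027228  299.94922872] 2.8583 [ 0.82149076 -0.20484226 -0.71213695]
```

View pics/w1.png

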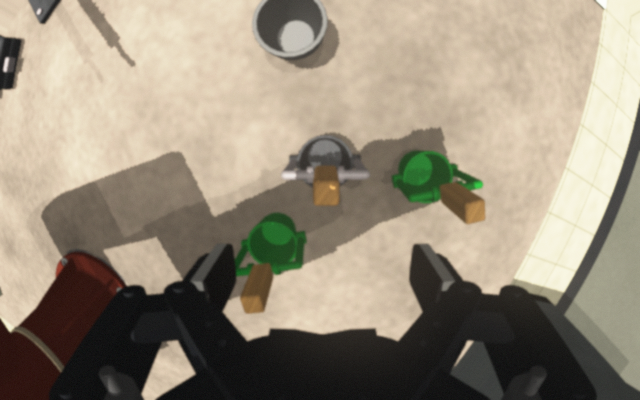

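The wrist picture shows the dark ladle at (325,180) with its bar level and aligned with the fingers; both green ones stand clear. The cup, bar and grip centres all agree at about (452,-375), and the bar runs at -71°. I'll grasp here.

Run:
```python
from h import *
env.movel([452,-375,148],ori(-71),velocity=120)
f0=np.array(env.observe()["ft_force"]); grasp(); o=env.observe(); print(f0.round(2),o["eef_pos"].round(1),o["grip_width"],o["gripper_force"],o["time_s"])
env.movel([452,-375,340],velocity=120); env.sleep(.3); o=env.observe(); print("lifted",o["ft_force"].round(2),o["grip_width"],o["eef_pos"].round(1))
env.move_pose([448,-46,340],ori(-32)); env.sleep(.3)
o=env.observe();print(o["time_s"],o["eef_pos"].round(1),o["ft_force"].round(2),o["moment"].round(3))
i=eyes.camera_info("wrist"); im,d=eyes.camera("wrist"); cv2.imwrite("pics/w2.png",im[:,:,::-1])
P,r,c=wpts(d,i)
def an(P,n):
    u=np.array([-.53,-.848]); a=P[(P[:,2]>225)&(P[:,0]>470)&(P[:,0]<760)&(P[:,1]>0)&(P[:,1]<360)]
    w=a[:,:2]-[640,260]; s=w@u; t=w@[.848,-.53]; k=(abs(t)<25)&(s<295); a,s,t=a[k],s[k],t[k]
    for lo in range(60,295,8):
        k=(s>=lo)&(s<lo+8)
        if k.sum()>2: print(n,lo,k.sum(),"t",np.percentile(t[k],[5,50,95]).round(1),"z",np.percentile(a[k][:,2],[5,95]).round(1))
an(P,"w")
for cam in("top","side"):
    im,d=eyes.camera(cam); cv2.imwrite(f"pics/{cam}2.png",im[:,:,::-1])
    np.save(f"{cam}2.npy",d)
```

```text
[-1.03  0.02 -0.04] [ 452.2 -375.2  148.2] 0.2573724676456227 59.3545138835907 4.875
lifted [ 0.49 -0.83 -2.99] 0.24430798443696658 [ 452.  -374.9  339.8]
8.475 [448.2 -46.6 339.8] [-0.69 -0.6  -3.43] [ 0.109  0.011 -0.031]
w 204 11 t [-11.1  10.6  12.9] z [262.7 266.7]
w 212 307 t [-10.3   0.8  12. ] z [264.7 273.2]
w 220 423 t [-10.4   0.8  11.8] z [264.1 274.5]
w 228 278 t [-8.4  0.8 10.1] z [256.1 274. ]
w 236 182 t [-4.   0.8  5.6] z [264.9 270.8]
w 244 178 t [-4.   0.8  5.7] z [261.4 267.1]
w 252 148 t [-4.1  0.1  5.1] z [258.9 264.2]
w 260 134 t [-4.   0.4  4.8] z [263.9 274. ]
w 268 155 t [-3.8  0.7  4.7] z [273.6 283.3]
w 276 183 t [-3.7  0.7  5.1] z [281.9 287.9]
w 284 31 t [-2.7  0.1  3.6] z [283.8 287.4]
```

View pics/w2.png

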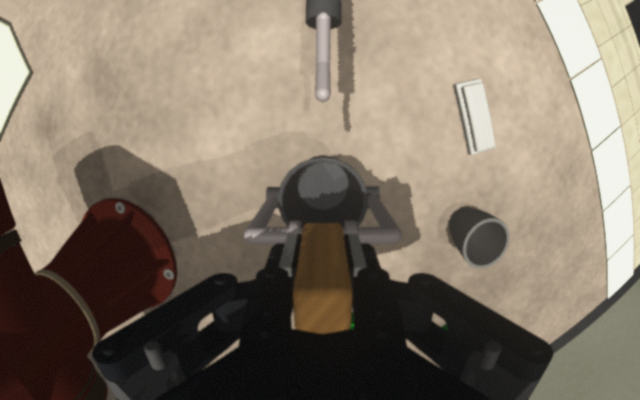

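The hook lies straight ahead at column 322, in line with the held ladle, with the seat at about (505.4, 43.4, 267). The beam line at -122° holds and the measured shape matches the description. Next is the approach, with averaged force readings.

```bash
cat >> h.py <<'E'
U=np.array([-.5299,-.8480]); PIV=np.array([640.5,259.7])
def seat(zb):  # TCP target for bar height zb, following the seat's arc
    s=np.sqrt(260**2-(min(zb,266.7)-215)**2); return [*(PIV+s*U),zb+23]
def F(n=20,dt=.04):
    f=[]
    for _ in range(n): env.sleep(dt); f.append(env.observe()["ft_force"])
    f=np.array(f); m=f.mean(0); return np.round([m@[*U,0],m@[.848,-.53,0],m[2]],2),f.std(0).round(2)
def rep(n=20):
    o=env.observe(); p=o["eef_pos"]; print(round(float(o["time_s"]),2),p.round(1),"bar z",round(p[2]-23,1),"F(out,lat,z)",*F(n))
E
python3 - <<'E'
from h import *
p=seat(302); env.movel([448,-46,325],ori(-32),velocity=80); rep(25)
print(env.movel(p,ori(-32),velocity=70,stop_force=4)); rep(15)
print(env.movel(seat(272),velocity=40,stop_force=4)); rep(15)
for z in (266,262,258,254): print(env.movel(seat(z),velocity=15,stop_force=5)); rep(15)
im,d=eyes.camera("side"); cv2.imwrite("pics/s3.png",cv2.resize(im[120:300,240:440],None,fx=4,fy=4,interpolation=cv2.INTER_CUBIC)[:600,:,::-1])
E
```

```text
8.97 [447.7 -45.9 324.7] bar z 301.7 F(out,lat,z) [ 0.23  0.21 -3.45] [0.35 0.4  0.43]
False
11.68 [505.4  43.4 325.1] bar z 302.1 F(out,lat,z) [-0.08 -0.16 -3.6 ] [0.43 0.52 0.54]
False
13.21 [505.6  43.6 295.2] bar z 272.2 F(out,lat,z) [-0.21  0.19 -3.54] [0.44 0.49 0.48]
False
14.38 [505.5  43.6 289.1] bar z 266.1 F(out,lat,z) [-0.95  0.41 -1.76] [0.62 0.46 0.54]
False
15.43 [505.   42.8 284.9] bar z 261.9 F(out,lat,z) [-1.82  0.51 -1.61] [0.49 0.45 0.57]
False
16.48 [504.6  42.3 280.9] bar z 257.9 F(out,lat,z) [-2.29  0.24 -1.47] [0.45 0.43 0.42]
False
17.52 [504.3  41.7 276.9] bar z 253.9 F(out,lat,z) [-2.45  0.29 -1.38] [0.55 0.41 0.43]
```

View pics/s3.png

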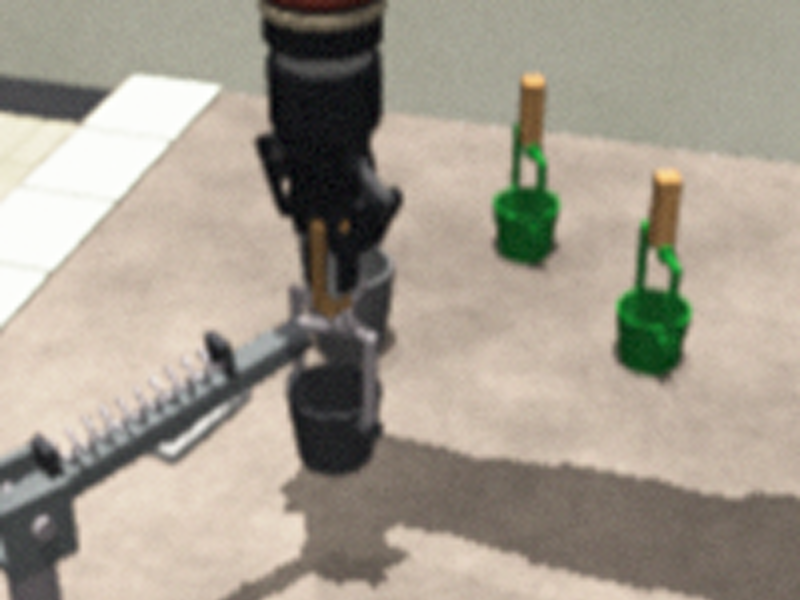

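The bar is in the hook, with the collars either side at about (335,325). The inward pull on the tool means I'm 1–3 mm too far out, so I'll shift towards the mast until the horizontal force vanishes.

Run:
```python
from h import *
b=np.array(seat(254))
for e in (1,2,3,4,5):
    t=b.copy(); t[:2]-=e*U; env.movel(list(t),velocity=10); f,_=F(15); print(e,f,env.observe()["time_s"].round(1))
    if f[0]>0.4: break
```

```text
Traceback (most recent call last):
AttributeError: 'float' object has no attribute 'round'
```

Run:
```python
from h import *
b=np.array(seat(254))
for e in (1,2,3,4,5):
    t=b.copy(); t[:2]-=e*U; env.movel(list(t),velocity=10); f,_=F(15); print(e,f,env.observe()["time_s"])
    if f[0]>0.4: break
```

```text
1 [ 4.08 -0.01 -0.59] 19.9417
```

Run:
```python
from h import *
e=.4
for z in (254,250,246,243,241):
    for _ in range(3):
        t=np.array(seat(z)); t[:2]-=e*U; env.movel(list(t),velocity=12); f,_=F(20,.03); print(z,round(e,2),f,round(float(env.observe()["time_s"]),1))
        if abs(f[0])<.6: break
        e-=np.clip(f[0]/7,-.4,.4)
    if f[2]>-.25: break
```

```text
254 0.4 [ 0.86 -0.23 -0.64] 20.9
254 0.28 [-2.2  -0.77 -1.16] 21.8
254 0.59 [-1.15 -0.61 -1.1 ] 22.7
250 0.76 [ 0.95 -0.64 -0.66] 23.8
250 0.62 [ 0.3  -0.54 -0.77] 24.8
246 0.62 [-0.05 -0.7  -0.33] 25.9
243 0.62 [-0.62 -0.38 -0.24] 27.0
243 0.71 [ 0.05 -0.43  0.15] 27.9
```

Run:
```python
from h import *
e=.68
for z in (243,240,237):
    t=np.array(seat(z)); t[:2]-=e*U; env.movel(list(t),velocity=12); env.sleep(.3); f,s=F(60,.03); o=env.observe(); print(z,round(e,2),f,s,o["eef_pos"].round(2),round(float(o["time_s"]),1),o["moment"].round(3))
    e-=np.clip(f[0]/7,-.2,.2)
    if f[2]>-.05: break
```

```text
243 0.68 [ 0.1  -0.37 -0.02] [0.53 0.48 0.51] [503.89  41.06 266.  ] 30.4 [ 0.076  0.144 -0.02 ]
```

Run:
```python
from h import *
def look(n):
    im,d=eyes.camera("side"); P=pts("side",d)
    k=(np.hypot(P[:,0]-504,P[:,1]-41)<48)&(P[:,2]>100)&(P[:,2]<300); Q=P[k]; rim=Q[Q[:,2]<185]; b=Q[(Q[:,2]>195)]
    print(n,round(float(env.observe()["time_s"]),2),"rim top pct",np.percentile(rim[:,2],[5,50,97]).round(1),"cup xy",rim.mean(0).round(1)); return im
look("held"); gripper_open(); look("open")
for k in range(4): env.sleep(.15); look(k)
o=env.observe(); print(o["ft_force"].round(2),o["grip_width"])
p=o["eef_pos"]; env.movel([p[0],p[1],p[2]+30],velocity=40); env.movel([p[0],p[1],p[2]+150],velocity=100)
im=look("away"); cv2.imwrite("pics/s4.png",cv2.resize(im[120:300,240:440],None,fx=4,fy=4,interpolation=cv2.INTER_CUBIC)[:600,:,::-1])
env.sleep(1.5); look("later"); print(env.observe()["time_s"])
```

```text
held 30.49 rim top pct [127.1 161.6 181.7] cup xy [502.   44.5 159. ]
open 31.18 rim top pct [126.  159.2 179. ] cup xy [502.2  46.  156.4]
0 31.38 rim top pct [125.3 158.8 179. ] cup xy [501.9  46.2 156.4]
1 31.58 rim top pct [124.5 158.9 179.3] cup xy [502.1  46.2 156.3]
2 31.78 rim top pct [125.6 158.9 178.7] cup xy [502.3  46.1 156.2]
3 31.98 rim top pct [125.1 158.6 178.6] cup xy [502.   46.2 156.3]
[-0.84 -0.19 -0.55] 0.9991394021771508
away 34.28 rim top pct [125.1 158.8 179. ] cup xy [502.2  46.2 156.5]
later 35.83 rim top pct [124.8 158.9 178.7] cup xy [502.4  46.1 156.3]
35.8333
```

View pics/s4.png

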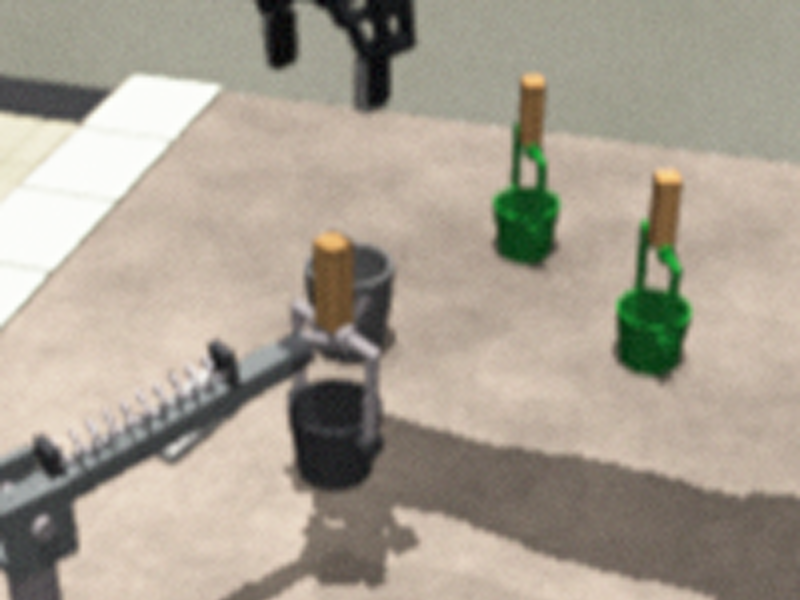

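The ladle hangs still by its bar in the hook at about (335,340). It settled only 2–3 mm on release, with no bobbing, and everything else is in place.

```bash
python3 -c "
from station import env
print(env.finish_job())"
```

```text
the job is handed in; nothing more can be done
None
```

The dark steel ladle hangs by its bar in the hook; it sank 2–3 mm on release and then hung still, nothing else looked moved, and the job is handed in at about 36 s.

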